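# Close the hatch of the polishing spindle's belt housing

### The job

The belt housing's hatch is open: of the two wing studs on its rim, find the one that stands across and turn it clockwise until it lies in line with the other along the housing, leaving the other wing and the things on the bench as they are. Then pick up the loose access panel by its handle, lower it so that both wings pass through its slots, and press it down against the springy gasket until it is flat on the rim all round. Finish while still holding it pressed flush: the gasket pushes it up again if you let go.

Things in the scene. Friction and masses are not known exactly. Their poses are not given: they have to be found in the camera images.
- housing: fixed grey housing, 124 (its x) x 220 (its y) x 60 high, flat rim on top with an open hatch 82 x 78 in the middle, a 45 mm spindle stub on its +x side; origin under its centre, on the bench. It stands to the left or the right of the middle of the bench, its y axis within 0.4 rad of the world's y
- seat (a point): centre of the hatch at the height of the rim (60 above the bench), axes as the housing; the panel's origin belongs here. The wing studs stand on the rim 60 either side, on the housing's y axis
- wing_1_grip (a point): a wing stud: steel blade 30 long (its y) x 8 thick (its x) x 27 tall on a thin 8 mm neck, its underside 7 and its top 34 above the rim; this point is on its axis 29 above the rim (5 below its top), and turns with the blade. Which end of the housing it is on varies
- wing_2_grip (a point): the other wing stud, of the same shape and point, at the other end of the housing
- wing_1 (a joint): angle of wing_1 in rad: 0 = in line with the housing's y axis (a stop), growing counter-clockwise seen from above, to 1.57 = straight across. One wing starts across (0.8 to 1.5), the other in line (below 0.05). It turns with a light drag (about 0.05 N m) and stays where it is left
- wing_2 (a joint): angle of wing_2, same meaning
- panel: loose aluminium panel 100 (its x) x 180 (its y) x 4, about 0.25 kg, the same either way round; flat on the bench on the other side from the housing, y axis within 0.5 rad of world y. Origin: centre of its underside. Two slots centred 60 either side of the centre on its y axis, each 18 (x) x 42 (y): a wing in line passes with 5 to 6 of play each way, a wing across does not
- panel_handle (a point): on the panel's black bridge handle, at the middle of its bar, 37 above the panel's underside; the bar runs along the panel's y, 56 long, 12 thick (x), from 30 to 44 above the underside, on two posts 10 x 10 centred 21 either side of the middle; pinch it across the panel's x
- gasket (a joint): how far the sprung rubber gasket round the hatch (80 x 76 outside) is pressed down, m: 0 = proud of the rim by 4 mm, 0.004 = level with the rim. It pushes up with about 4 N at 0 and 10 N at 0.004; the panel alone (2.5 N) does not press it down, about 8 N more from the robot does, then the panel lies on the rigid rim
- tape_reel: ring-shaped tape reel, 52 dia x 18; a bystander, origin at its underside, not to be disturbed
- flux_tin: round low tin, 42 dia x 26; a bystander, origin at its underside, not to be disturbed
- dapping_block: wooden block 60 x 110 x 45 with three round dimples; a bystander, origin at its underside, not to be disturbed
- screwdriver: screwdriver, 200 long, wooden handle; a bystander, origin at its underside, not to be disturbed
- mallet: hammer, 260 long; a bystander, origin at its underside, not to be disturbed
- bar_clamp: small bar clamp lying down, 160 x 70 x 16; a bystander, origin at its underside, not to be disturbed
- wood_offcut: wood offcut 90 x 70 x 20; a bystander, origin at its underside, not to be disturbed
There are look-alikes about, which are no part of the job. Leave any brown or purple look-alike of the panel alone.

How it is judged:
On the way, in this order (a step that is already met when the one before it is completed fails the run):
1. the wing that stood across is turned into line, the panel still lying on the bench (value of joint each of wing_1, wing_2 below 0.25 rad and height (world z) of panel below 0.02 m), for 0.2 s.
2. the panel is lifted above the wings (height (world z) of panel above 0.085 m and contact force between the fingers and panel above 1 N), for 0.1 s.
3. the panel, with both wings through its slots, is pressed flat on the rim by the robot (z of panel in the frame of seat below 0.0022 m and x of panel in the frame of seat between -0.009 and 0.009 m and y of panel in the frame of seat between -0.01 and 0.01 m and angle between the y axis of panel and the y axis of seat, either way round below 0.15 rad and angle between panel's own z axis and vertical below 0.04 rad and value of joint gasket above 0.0022 m and contact force between any of the fingers, the arm and panel above 2 N), for 0.3 s.
At the end, for the whole second after the job is handed in: Robot touching the panel (over 2 N), panel pressed on gasket and rim (over 4 N, gasket down over 2.2 mm), its underside under 2.2 mm above the rim, level within 0.04 rad, within 9 mm across, 10 mm along and 0.15 rad of its place, both wings within 0.25 rad of in line (all of step 3 and value of joint each of wing_1, wing_2 below 0.25 rad and contact force between panel and housing above 4 N); the arm keeps its last pose, push and grip.
It fails at once if the wing that was already in line is turned away (value of joint wing_2 above 0.4 rad).
It fails at once if a bystander is shifted by more than 30 mm (distance of any of tape_reel, flux_tin, dapping_block, screwdriver, mallet, bar_clamp, wood_offcut from where it was at the start of the episode above 0.03 m).
It also fails if it takes over 54 s, if anything falls off the work surface, if the arm or the gripper's body presses on something with over 40 N, if the wrist force passes 120 N, or if a joint passes its speed limit or range.

### The arm

A 7-joint arm with a two-finger parallel gripper is mounted at the origin on the work surface. World frame = base frame: x ahead of the robot, y to its left, z up, the work surface at z = 0. Lengths are in m, angles in rad, forces in N, time in s.
With the tool pointing down it reaches from about 0.425 to 0.95 m from the base axis. Payload 16.7 kg.
Tool frame: the origin (TCP) lies at the very end of the fingers, on their centre line; the grasp point (between the pads) lies manip.grip_point_offset behind it (manip.grip_point_offset is the distance from the TCP to the grasp point, in m); z points along the fingers, y is the line along which they close (so a half turn about z gives the same grasp; the last joint's range is limited). The gripper opens to 94 mm and grips with 3 to 60 N. Pads are 16 mm wide; open, the fingers measure 119 mm over their backs; the gripper's body (75 mm by 177 mm) begins 78 mm behind the grasp point.
Start: joints at [1.034, 0.426, 0.074, 1.606, -0.034, 1.111, -0.067], TCP at [0.255, -0.625, 0.205] pointing down, gripper open.
Joint ranges: [-2.85, 2.85], [-0.5, 2.14], [-1.23, 1.37], [0.21, 2.46], [-1.02, 4.16], [0.16, 2.05], [-2.73, 2.73]. Speed limits (rad/s): [1.89, 1.89, 2.39, 2.39, 3.01, 3.01, 3.01].

### API

Orientations are given as a rotation vector (axis times angle).
In Python, from cell import manip gives the robot as it stands. The module is installed in compiled form; this text tells all that it offers.
- The arm moves only by the tool move_arm, never from a script. Its argument "increments" is one flat list of numbers, 7 for each row, row after row: the shift along the tool's x, y, z normalised to -1 to 1, where 1 is 0.025 m, then the turn, a rotation vector about the tool's x, y, z normalised to -1 to 1, where 1 is 5 degrees, then the closure, from -1 (fully open) to 1 (shut). A call has 1 to 10 rows; each row shifts and turns the commanded pose from where the row before left it, along the tool's axes as they then stand; what a row does not reach is not made up. A row lasts 1/12 s, in which the tool goes at most 41.7 mm and 7.16 degrees, less where a joint would pass 70% of its speed; a pose out of reach is approached as far as the arm can. A call with a number of a shift or a turn outside -1 to 1 is refused whole. A call with a gripper value outside its range is refused whole. The fingers move at their own pace and stop on an object; "squeeze" is the grip in N (left out, the last holds). Time passes only in rows, so rows that do not move let the fingers close. It gives the time, the measured TCP pose, the force, the opening and the grip force at its end, in the units of the state.
- manip.sense(): the state, without advancing time (a new reading comes with each control period).
- manip.capture(name): name is "side" or "top"; returns the picture (400x640x3 uint8, red, green, blue); there is no depth.
- manip.camera_params(name): a dict with "camera_matrix" (3x3 intrinsics, pixels), "origin" and "rotation" of the camera in the world. Camera axes: x right, y up, looking along -z (the intrinsics and any distortion apply to the point x, -y, -z); pixel columns grow to the right and rows downward; lengths in m; the calibration is good to about 2 mm. A picture is of the moment at which its call begins. camera_params takes no time and is no camera call.
- manip.job_done(): hands the job in; it is judged then, once.
The state is a dict: "t": time; "qpos": joint angles; "dq": joint speeds; "effort": joint torques, N m; "position": TCP position; "tool_rot": TCP orientation; "ft_force": force on the tool from outside, world axes, zero at the start; "ft_torque": the same for the moment, N m; "opening": finger opening in m; "finger_force": force on a finger pad.
Only numpy, scipy, OpenCV 4.12 (cv2) and the standard library are available. Lean on these libraries where they do the work, as an engineer would, in place of code of your own. Each camera call takes 0.05 s, during which the arm holds its last target. There are 200 camera calls.

## Working session

There is one attempt and no reset: what is moved stays moved. The work goes in short steps, Python scripts to look and compute and a tool call to move; the robot and the scene stay as the last step left them, time stands still between calls to the robot, and variables do not carry over. Pictures are saved under pics/ and viewed, at most 10 in all, crops included, and the job is handed in when it is done.

Besides the shell and the picture viewer there is one more tool, called after "Call:" by a JSON object that holds its "name" and its "arguments". move_arm: Moves the arm, as the interface text tells. Scaled input: -1 to 1 covers 0.025 m each way for a shift and 5 degrees each way for a turn. Its arguments: {"type":"object","properties":{"increments":{"type":"array"},"squeeze":{"type":"number"}},"required":["increments"]}

```bash
mkdir -p pics
python3 - <<'E'
from cell import manip
import cv2,numpy as np
for n in("top","side"):
    im=manip.capture(n); cv2.imwrite(f"pics/{n}0.png",im[:,:,::-1]); p=manip.camera_params(n); print(n,p)
s=manip.sense();print(s['t'],s['position'],s['tool_rot'],s['opening'],s['ft_force'],manip.grip_point_offset)
E
```

```text
top {'camera_matrix': array([[363.68640683,   0.        , 320.88464599],
       [  0.        , 363.68640683, 199.88511647],
       [  0.        ,   0.        ,   1.        ]]), 'origin': array([ 0.31972567, -0.03876636,  1.24468688]), 'rotation': array([ 0.15021597, -0.15499454, -1.57117314])}
side {'camera_matrix': array([[474.14522271,   0.        , 313.11078786],
       [  0.        , 474.14522271, 206.13287909],
       [  0.        ,   0.        ,   1.        ]]), 'origin': array([ 0.23051023, -1.26212045,  1.45033252]), 'rotation': array([ 0.75410097, -0.08765445, -0.26006303])}
0.1 [ 0.25505188 -0.62455743  0.20487361] [-3.08170400e+00 -6.05039312e-01  4.57453832e-04] 0.09437873868415664 [ 0.02027115 -0.16324456 -0.09391705] 0.0188
```

View pics/top0.png

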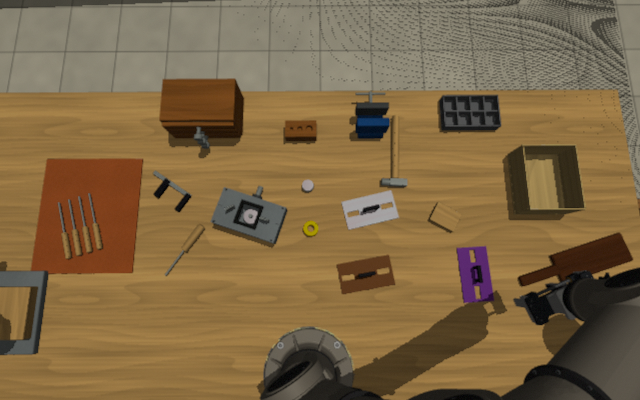

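View pics/side0.png

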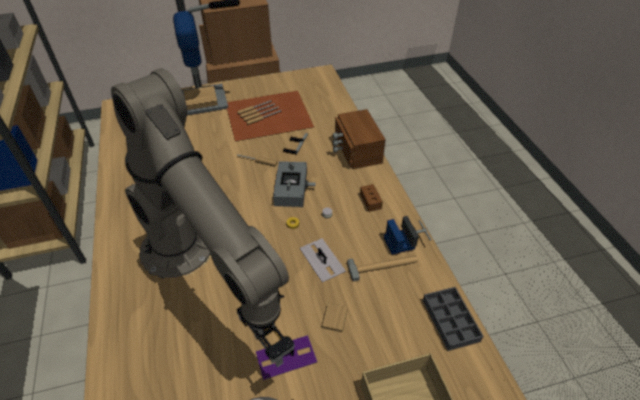

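The top view shows the housing at about (249,215), the silver panel at (370,210), and the brown and purple look-alikes at (366,274) and (475,274). I'll zoom in on both next.

```bash
cat > h.py <<'E'
from cell import manip
import cv2,numpy as np
from scipy.spatial.transform import Rotation as R
def ray(n,px):
    p=manip.camera_params(n);K=p['camera_matrix'];r=R.from_rotvec(p['rotation'])
    d=np.linalg.inv(K)@np.array([px[0],px[1],1.]); return p['origin'],r.apply(d*[1,-1,-1])
def plane(n,px,z):
    o,d=ray(n,px); return o+d*(z-o[2])/d[2]
def proj(n,P):
    p=manip.camera_params(n);q=R.from_rotvec(p['rotation']).inv().apply(np.array(P)-p['origin'])*[1,-1,-1]
    u=p['camera_matrix']@q; return u[:2]/u[2]
E
python3 - <<'E'
from h import *
t=cv2.imread("pics/top0.png");s=cv2.imread("pics/side0.png")
a=cv2.resize(t[175:255,200:300],None,fx=8,fy=8,interpolation=cv2.INTER_CUBIC)[:600]
cv2.imwrite("pics/crop1.png",a)
b=cv2.resize(s[150:215,260:330],None,fx=6,fy=6,interpolation=cv2.INTER_CUBIC)
c=cv2.resize(t[185:235,335:405],None,fx=6,fy=6,interpolation=cv2.INTER_CUBIC)
o=np.zeros((390,840,3),np.uint8);o[:390,:420]=b;o[:300,420:]=c
cv2.imwrite("pics/crop2.png",cv2.resize(o,(798,371)))
# panel mask: bright, low saturation
hsv=cv2.cvtColor(t,cv2.COLOR_BGR2HSV)
m=((hsv[...,1]<50)&(hsv[...,2]>140)).astype(np.uint8)
m[:, :335]=0;m[:,405:]=0;m[:185]=0;m[240:]=0
c=max(cv2.findContours(m,0,2)[0],key=cv2.contourArea);r=cv2.minAreaRect(cv2.convexHull(c));bx=cv2.boxPoints(r);print(r,bx)
P=np.array([plane("top",q,.004) for q in bx+0]);print(P.mean(0),[np.linalg.norm(P[i]-P[i-1]) for i in range(4)],P)
m=((hsv[...,1]<60)&(hsv[...,2]<150)&(hsv[...,2]>70)).astype(np.uint8)
m[:, :205]=0;m[:,295:]=0;m[:180]=0;m[250:]=0
c=max(cv2.findContours(m,0,2)[0],key=cv2.contourArea);r=cv2.minAreaRect(c);print(r,cv2.boxPoints(r),proj("top",manip.sense()['position']))
for p in cv2.boxPoints(r):print(plane("top",p,.06))
E
```

```text
((369.74249267578125, 209.41845703125), (28.767269134521484, 51.929325103759766), 76.60750579833984) [[341.15237 201.43991]
 [391.66953 189.41202]
 [398.3326  217.397  ]
 [347.81546 229.4249 ]]
[ 0.52962184 -0.21236799  0.004     ] [np.float64(0.09992656059368726), np.float64(0.18233741841590662), np.float64(0.10069181159770911), np.float64(0.17959943139392665)] [[ 0.55784168 -0.11367618  0.004     ]
 [ 0.59970461 -0.29114288  0.004     ]
 [ 0.50075725 -0.30980466  0.004     ]
 [ 0.4601838  -0.13484823  0.004     ]]
((247.92001342773438, 214.35829162597656), (66.24324798583984, 38.13513946533203), 18.924644470214844) [[210.40466 221.65305]
 [222.77283 185.57925]
 [285.43536 207.06354]
 [273.0672  243.13733]] [531.05850418 293.86067276]
[0.48199254 0.31958313 0.06      ]
[0.60328788 0.28464751 0.06      ]
[0.52918512 0.07425889 0.06      ]
[0.41063364 0.11283981 0.06      ]
```

View pics/crop1.png

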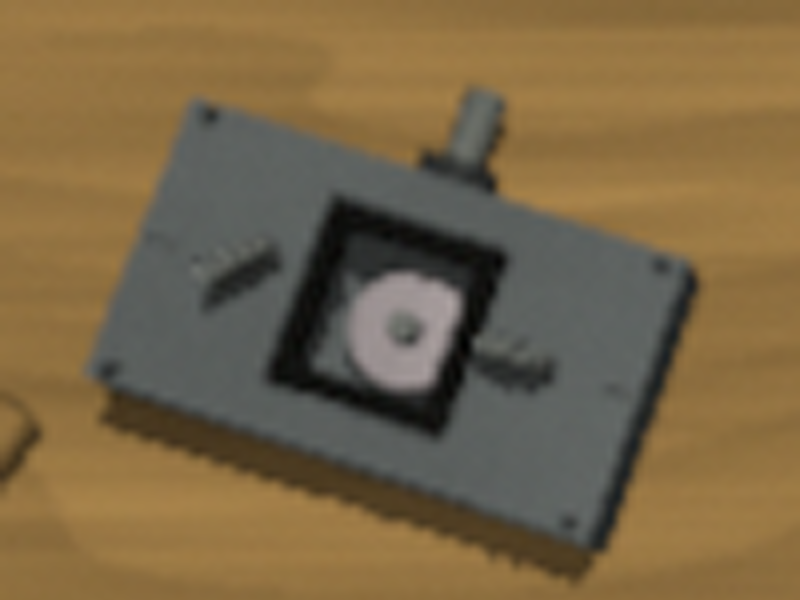

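View pics/crop2.png

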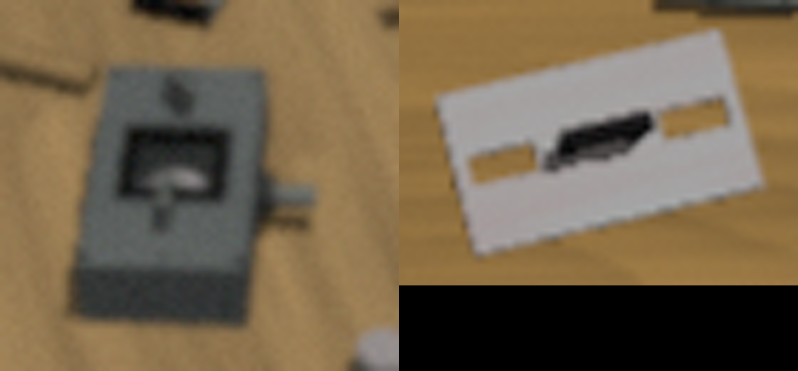

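The left (+y) wing, at crop pixel (235,258), stands across, and the right one at (512,354) is in line. Next I'll measure the rim, the wing and the panel handle.

```bash
cat >> h.py <<'E'
def goto(P,yaw_closing=None):
    """tool-axis increments (units) from current measured pose to TCP P with closing axis at yaw (mod pi), pointing down"""
    s=manip.sense();r=R.from_rotvec(s['tool_rot']);M=r.as_matrix()
    d=r.inv().apply(np.array(P)-s['position'])/.025
    y=np.degrees(np.arctan2(M[1,1],M[0,1]));out=None
    if yaw_closing is not None: out=((yaw_closing-y+90)%180-90)
    print('t',round(s['t'],2),'pos',s['position'].round(4),'closing yaw',y.round(1),'tilt z',M[:,2].round(3),'q7',s['qpos'][6].round(2),'ft',s['ft_force'].round(1),'op',round(s['opening'],4),'ff',s['finger_force'])
    print(' shift units(tool xyz)',d.round(2),' turn about tool z deg', None if out is None else -out, 'units',None if out is None else -out/5)
E
python3 - <<'E'
from h import *
C=lambda x,y:(200+x/8-.5+.0625,175+y/8-.5+.0625)
w=[plane("top",C(*p),.06) for p in[(195,100),(690,262),(598,547),(92,375)]]
g=[plane("top",C(*p),.064) for p in[(338,198),(508,255),(440,437),(270,382)]]
print("corner c",np.mean(w,0),[np.linalg.norm(w[i]-w[i-1]) for i in range(4)])
print("gasket c",np.mean(g,0),[np.linalg.norm(g[i]-g[i-1]) for i in range(4)])
v=w[0]-w[1]+w[3]-w[2];yaw=np.degrees(np.arctan2(v[1],v[0]));print("housing y dir",yaw)
u=v/np.linalg.norm(v);c=np.mean(w,0)
for s in(1,-1):
    P=c+60e-3*s*u;P[2]=.094;print("wing",P,(np.array(proj("top",P))-[200-.4375,175-.4375])*8)
for pp in([(193,270),(270,240)],[(475,342),(552,365)]):
    a,b=[plane("top",C(*p),.094) for p in pp];d=a-b;print("blade",a,b,np.linalg.norm(d),np.degrees(np.arctan2(d[1],d[0]))-yaw)
# panel handle from side & axis
print("panel c", (plane("top",(369.74,209.42),.004)))
P=np.array([[.5578,-.1137],[.5997,-.2911],[.5008,-.3098],[.4602,-.1348]]);v=P[0]-P[1]+P[3]-P[2];print("panel y dir",np.degrees(np.arctan2(v[1],v[0])))
goto([*c[:2]+.06*u[:2],.25],yaw+45+90)
E
```

```text
corner c [0.5051166  0.19495169 0.06      ] [np.float64(0.12124754920613631), np.float64(0.21895805569204002), np.float64(0.12244151321759851), np.float64(0.22054063325013387)]
gasket c [0.50526511 0.19574789 0.064     ] [np.float64(0.08045240648611557), np.float64(0.07491483736945158), np.float64(0.07938568683216413), np.float64(0.07370924230863952)]
housing y dir 71.25021295294765
wing [0.52440276 0.25176757 0.094     ] [236.42988701 259.47231321]
wing [0.48583045 0.13813581 0.094     ] [517.44828007 353.15586686]
blade [0.52021322 0.26898799 0.094     ] [0.53227302 0.23862603 0.094     ] 0.03266936489300899 40.412811516816234
blade [0.49041954 0.15517977 0.094     ] [0.48098916 0.12425622 0.094     ] 0.03232951644542711 1.7902759976434481
panel c [ 0.52917714 -0.21213348  0.004     ]
panel y dir 103.17616099488441
t 0.1 pos [ 0.2551 -0.6246  0.2049] closing yaw -67.8 tilt z [-0.     0.001 -1.   ] q7 -0.07 ft [ 0.  -0.2 -0.1] op 0.0944 ff 0.0
 shift units(tool xyz) [ 23.23 -28.38  -1.78]  turn about tool z deg 85.96528906694869 units 17.193057813389736
```

Call:
{"name": "move_arm", "arguments": {"increments": [1,-0.8,-0.18,0,0,0,-1,1,-0.8,-0.18,0,0,0,-1,1,-0.8,-0.18,0,0,0,-1,1,-0.8,-0.18,0,0,0,-1,1,-0.8,-0.18,0,0,0,-1,1,-0.8,-0.18,0,0,0,-1,1,-0.8,-0.18,0,0,0,-1,1,-0.8,-0.18,0,0,0,-1,1,-0.8,-0.18,0,0,0,-1,1,-0.8,-0.18,0,0,0,-1], "squeeze": 15}}

```text
t: 0.93
position: [0.4114, -0.3436, 0.2506]
tool_rot: [-3.083, -0.605, 0.0]
ft_force: [1.7, -0.3, 1.3]
opening: 0.0941
finger_force: 0.0
```

Call:
{"name": "move_arm", "arguments": {"increments": [0.66,-1,0,0,0,0,-1,0.66,-1,0,0,0,0,-1,0.66,-1,0,0,0,0,-1,0.66,-1,0,0,0,0,-1,0.66,-1,0,0,0,0,-1,0.66,-1,0,0,0,0,-1,0.66,-1,0,0,0,0,-1,0.66,-1,0,0,0,0,-1,0.66,-1,0,0,0,0,-1,0.66,-1,0,0,0,0,-1]}}

```text
t: 1.77
position: [0.4691, -0.05, 0.2504]
tool_rot: [3.083, 0.605, -0.0]
ft_force: [1.2, -0.2, -0.8]
opening: 0.0943
finger_force: 0.0
```

Call:
{"name": "move_arm", "arguments": {"increments": [0.66,-1,0,0,0,0,-1,0.66,-1,0,0,0,0,-1,0.66,-1,0,0,0,0,-1,0.66,-1,0,0,0,0,-1,0.66,-1,0,0,0,0,-1,0.66,-1,0,0,0,0,-1,0.66,-1,0,0,0,0,-1,0.66,-1,0,0,0,0,-1,0.66,-1,0,0,0,0,-1,0.66,-1,0,0,0,0,-1]}}

```text
t: 2.6
position: [0.5275, 0.2438, 0.2503]
tool_rot: [3.083, 0.605, -0.001]
ft_force: [-0.7, -0.1, -0.3]
opening: 0.0942
finger_force: 0.0
```

Call:
{"name": "move_arm", "arguments": {"increments": [0,0,0,0,0,-1,-1,0,0,0,0,0,-1,-1,0,0,0,0,0,-1,-1,0,0,0,0,0,-1,-1,0,0,0,0,0,-1,-1,0,0,0,0,0,-1,-1,0,0,0,0,0,-1,-1,0,0,0,0,0,-1,-1,0,0,0,0,0,-1,-1,0,0,0,0,0,-1,-1]}}

```text
t: 3.43
position: [0.5274, 0.2423, 0.2502]
tool_rot: [-2.534, -1.857, 0.001]
ft_force: [1.2, -0.6, 1.0]
opening: 0.0938
finger_force: 0.0
```

Call:
{"name": "move_arm", "arguments": {"increments": [0,0,0,0,0,-1,-1,0,0,0,0,0,-1,-1,0,0,0,0,0,-1,-1,0,0,0,0,0,-1,-1,0,0,0,0,0,-1,-1,0,0,0,0,0,-1,-1,0,0,0,0,0,-1,-1,0,0,0,0,0,-1,-1,0,0,0,0,0,-1,-1,0,0,0,0,0,0,-1]}}

```text
t: 4.27
position: [0.5273, 0.2423, 0.2502]
tool_rot: [-1.63, -2.685, 0.001]
ft_force: [0.1, 0.1, -0.2]
opening: 0.0939
finger_force: 0.0
```

Run:
```python
from h import *
goto([.5244,.2518,.15],27)
```

```text
t 4.27 pos [0.5273 0.2423 0.2502] closing yaw 27.5 tilt z [-0.001 -0.    -1.   ] q7 -0.29 ft [ 0.1  0.1 -0.2] op 0.0939 ff 0.0
 shift units(tool xyz) [0.39 0.07 4.01]  turn about tool z deg 0.47158339516981584 units 0.09431667903396317
```

Call:
{"name": "move_arm", "arguments": {"increments": [0.39,0.07,1,0,0,0,-1,0,0,1,0,0,0,-1,0,0,1,0,0,0,-1,0,0,1,0,0,0,-1,0,0,0.8,0,0,0,-1,0,0,0.8,0,0,0,-1,0,0,0.8,0,0,0,-1,0,0,0.7,0,0,0,-1,0,0,0,0,0,0,-1,0,0,0,0,0,0,-1]}}

```text
t: 5.1
position: [0.5241, 0.2519, 0.0727]
tool_rot: [-1.638, -2.679, 0.002]
ft_force: [0.0, 0.5, 1.1]
opening: 0.0937
finger_force: 0.0
```

Call:
{"name": "move_arm", "arguments": {"increments": [0,0,0,0,0,0,1,0,0,0,0,0,0,1,0,0,0,0,0,0,1,0,0,0,0,0,0,1,0,0,0,0,0,0,1,0,0,0,0,0,0,1,0,0,0,0,0,0,1,0,0,0,0,0,0,1,0,0,0,0,0,0,1,0,0,0,0,0,0,1], "squeeze": 15}}

```text
t: 5.93
position: [0.5246, 0.252, 0.073]
tool_rot: [-1.636, -2.682, 0.0]
ft_force: [-0.5, -1.2, -0.9]
opening: 0.0311
finger_force: 0.0
```

Run:
```python
from h import *
goto([.5244,.2518,.072],-18.75)
print(manip.sense()['ft_torque'])
```

```text
t 5.93 pos [0.5246 0.252  0.073 ] closing yaw 27.2 tilt z [-0.  0. -1.] q7 -0.47 ft [-0.5 -1.2 -0.9] op 0.0311 ff 0.0
 shift units(tool xyz) [-0.   -0.01  0.04]  turn about tool z deg 45.96723386980776 units 9.19344677396155
[ 0.0224005  -0.1180758  -0.00831434]
```

Still closing; give it more time.

Call:
{"name": "move_arm", "arguments": {"increments": [0,0,0,0,0,0,1,0,0,0,0,0,0,1,0,0,0,0,0,0,1,0,0,0,0,0,0,1,0,0,0,0,0,0,1,0,0,0,0,0,0,1,0,0,0,0,0,0,1]}}

```text
t: 6.52
position: [0.527, 0.253, 0.0733]
tool_rot: [1.636, 2.68, 0.007]
ft_force: [15.1, 5.9, -13.1]
opening: 0.008
finger_force: 15.0
```

Call:
{"name": "move_arm", "arguments": {"increments": [0,0.1,0,0,0,0.9,1,0,0,0,0,0,0.9,1,0,0,0,0,0,0.9,1,0,0,0,0,0,0.9,1,0,0,0,0,0,0.9,1,0,0,0,0,0,0.9,1,0,0,0,0,0,0.9,1,0,0,0,0,0,0.9,1,0,0,0,0,0,0.9,1,0,0,0,0,0,0.9,1]}}

```text
t: 7.35
position: [0.5257, 0.2529, 0.0732]
tool_rot: [-2.541, -1.847, 0.003]
ft_force: [-9.0, -2.5, 10.7]
opening: 0.008
finger_force: 15.0
```

Run:
```python
from h import *
goto([.5244,.2518,.072],-18.75)
print(manip.sense()['ft_torque'])
```

```text
t 7.35 pos [0.5257 0.2529 0.0732] closing yaw -18.0 tilt z [-0.002 -0.001 -1.   ] q7 -1.16 ft [-9.  -2.5 10.7] op 0.008 ff 15.003565102815628
 shift units(tool xyz) [-0.06 -0.03  0.05]  turn about tool z deg 0.7634598646797173 units 0.15269197293594344
[-0.67205228  2.24042758  0.02232159]
```

Call:
{"name": "move_arm", "arguments": {"increments": [0,0,0,0,0,0.3,1,0,0,0,0,0,0,1]}}

```text
t: 7.52
position: [0.5256, 0.253, 0.0732]
tool_rot: [2.564, 1.816, -0.003]
ft_force: [-9.2, -3.2, 10.5]
opening: 0.0078
finger_force: 15.0
```

Run:
```python
from h import *
goto([.5257,.2529,.072],-18.75)
print(manip.sense()['ft_torque'])
```

```text
t 7.52 pos [0.5256 0.253  0.0732] closing yaw -19.4 tilt z [-0.002 -0.001 -1.   ] q7 -1.18 ft [-9.2 -3.2 10.5] op 0.0078 ff 15.037387758493423
 shift units(tool xyz) [-0.    0.    0.05]  turn about tool z deg -0.6246149616256389 units -0.12492299232512778
[-0.67829268  2.00133939  0.18941566]
```

Call:
{"name": "move_arm", "arguments": {"increments": [0,0,0,0,0,0,-1,0,0,0,0,0,0,-1,0,0,0,0,0,0,-1,0,0,0,0,0,0,-1,0,0,0,0,0,0,-1,0,0,-0.5,0,0,0,-1,0,0,-1,0,0,0,-1,0,0,-1,0,0,0,-1,0,0,-1,0,0,0,-1,0,0,-1,0,0,0,-1]}}

```text
t: 8.35
position: [0.5266, 0.2532, 0.1877]
tool_rot: [-2.562, -1.818, -0.001]
ft_force: [-0.4, 0.5, -0.3]
opening: 0.071
finger_force: 0.0
```

Run:
```python
from h import *
goto([.530,-.2118,.15],13.2)
```

```text
t 8.35 pos [0.5266 0.2532 0.1877] closing yaw -19.3 tilt z [ 0.  0. -1.] q7 -1.09 ft [-0.4  0.5 -0.3] op 0.071 ff 0.0
 shift units(tool xyz) [-17.51   6.26   1.5 ]  turn about tool z deg -32.46835102779548 units -6.493670205559096
```

Call:
{"name": "move_arm", "arguments": {"increments": [-0.97,0.35,0,0,0,0,-1,-0.97,0.35,0,0,0,0,-1,-0.97,0.35,0,0,0,0,-1,-0.97,0.35,0,0,0,0,-1,-0.97,0.35,0,0,0,0,-1,-0.97,0.35,0,0,0,0,-1,-0.97,0.35,0,0,0,0,-1,-0.97,0.35,0,0,0,0,-1,-0.97,0.35,0,0,0,0,-1,-0.97,0.35,0,0,0,0,-1]}}

```text
t: 9.18
position: [0.5293, -0.0058, 0.1866]
tool_rot: [2.562, 1.818, 0.001]
ft_force: [0.2, -0.5, -0.2]
opening: 0.0942
finger_force: 0.0
```

Call:
{"name": "move_arm", "arguments": {"increments": [-0.97,0.35,0,0,0,0,-1,-0.97,0.35,0,0,0,0,-1,-0.97,0.35,0,0,0,0,-1,-0.97,0.35,0,0,0,0,-1,-0.97,0.35,0,0,0,0,-1,-0.97,0.35,0,0,0,0,-1,-0.97,0.35,0,0,0,0,-1,-0.97,0.35,0,0,0,0,-1]}}

```text
t: 9.85
position: [0.5313, -0.2121, 0.1866]
tool_rot: [2.561, 1.818, 0.001]
ft_force: [1.0, -0.5, -0.7]
opening: 0.0943
finger_force: 0.0
```

Call:
{"name": "move_arm", "arguments": {"increments": [0,0,0,0,0,-0.93,-1,0,0,0,0,0,-0.93,-1,0,0,0,0,0,-0.93,-1,0,0,0,0,0,-0.93,-1,0,0,0,0,0,-0.93,-1,0,0,0,0,0,-0.93,-1,0,0,0,0,0,-0.92,-1,0,0,0,0,0,0,-1,0,0,0,0,0,0,-1]}}

```text
t: 10.6
position: [0.5314, -0.211, 0.1862]
tool_rot: [1.954, 2.459, 0.001]
ft_force: [0.3, -0.2, -0.5]
opening: 0.0941
finger_force: 0.0
```

Run:
```python
from h import *
goto([.530,-.2118,.020],13.2)
t=manip.capture("top")[:,:,::-1];s=manip.capture("side")[:,:,::-1]
o=np.zeros((560,800,3),np.uint8)
f=lambda a,k:cv2.resize(a,None,fx=k,fy=k,interpolation=cv2.INTER_CUBIC)
o[:320,:400]=f(t[175:255,200:300],4);o[:360,400:]=f(s[215:305,280:380],4);
cv2.imwrite("pics/b.png",o)
```

```text
t 10.6 pos [ 0.5314 -0.211   0.1862] closing yaw 13.1 tilt z [ 0.001  0.    -1.   ] q7 0.34 ft [ 0.3 -0.2 -0.5] op 0.0941 ff 0.0
 shift units(tool xyz) [-0.02 -0.07  6.65]  turn about tool z deg -0.13337881266963336 units -0.026675762533926672
```

View pics/b.png

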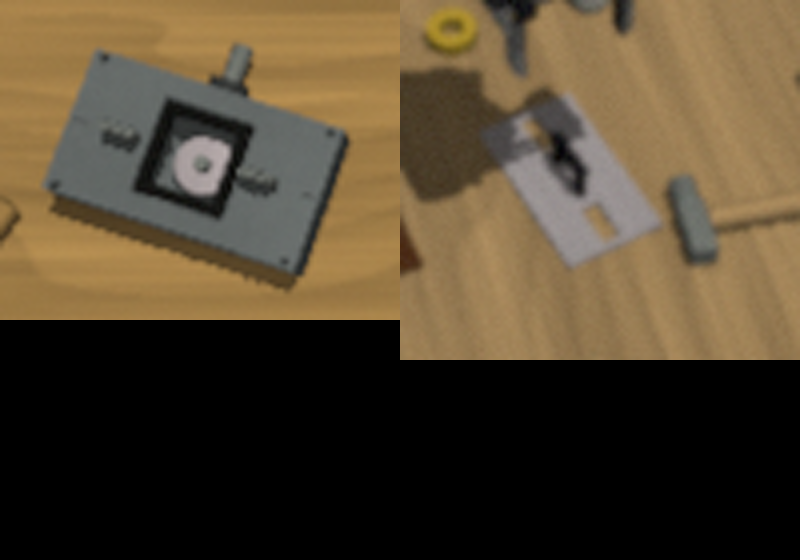

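Run:
```python
from h import *
t=manip.capture("top")[:,:,::-1]
f=lambda a:cv2.convertScaleAbs(cv2.resize(a,None,fx=20,fy=20,interpolation=cv2.INTER_CUBIC),alpha=1.6)
cv2.imwrite("pics/c.png",np.hstack([f(t[199:219,219:239]),f(t[209:229,254:274])]))
```

```text
(no output)
```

View pics/c.png

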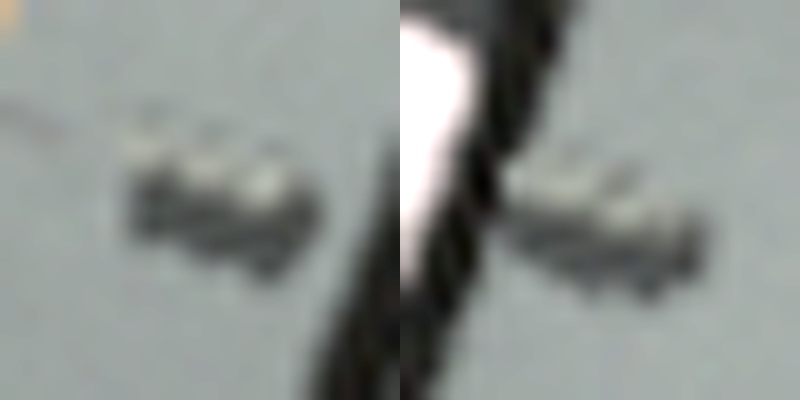

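Both wings now slope about 16–17° in the crop, so they are in line. I'll go down onto the panel handle.

Call:
{"name": "move_arm", "arguments": {"increments": [0,-0.07,1,0,0,0,-1,0,0,1,0,0,0,-1,0,0,1,0,0,0,-1,0,0,1,0,0,0,-1,0,0,0.9,0,0,0,-1,0,0,0.8,0,0,0,-1,0,0,0.6,0,0,0,-1,0,0,0.35,0,0,0,-1,0,0,0,0,0,0,1,0,0,0,0,0,0,1], "squeeze": 25}}

```text
t: 11.58
position: [0.5298, -0.2112, 0.0195]
tool_rot: [-1.951, -2.462, -0.0]
ft_force: [-0.2, -0.5, 0.6]
opening: 0.0841
finger_force: 0.0
```

Call:
{"name": "move_arm", "arguments": {"increments": [0,0,0,0,0,0,1,0,0,0,0,0,0,1,0,0,0,0,0,0,1,0,0,0,0,0,0,1,0,0,0,0,0,0,1,0,0,0,0,0,0,1,0,0,0,0,0,0,1,0,0,0,0,0,0,1,0,0,0,0,0,0,1,0,0,0,0,0,0,1]}}

```text
t: 12.42
position: [0.5296, -0.2113, 0.0192]
tool_rot: [-1.951, -2.462, -0.0]
ft_force: [0.6, -0.3, -0.5]
opening: 0.0176
finger_force: 0.0
```

Call:
{"name": "move_arm", "arguments": {"increments": [0,0,0,0,0,0,1,0,0,0,0,0,0,1,0,0,0,0,0,0,1,0,0,0,0,0,0,1,0,0,0,0,0,0,1], "squeeze": 50}}

```text
t: 12.83
position: [0.5297, -0.2113, 0.0192]
tool_rot: [-1.951, -2.462, -0.0]
ft_force: [0.9, -0.1, -0.5]
opening: 0.0117
finger_force: 50.0
```

Run:
```python
from h import *
goto([.5067,.196,.17],-18.75)
```

```text
t 12.83 pos [ 0.5297 -0.2113  0.0192] closing yaw 13.2 tilt z [ 0.  0. -1.] q7 0.22 ft [ 0.9 -0.1 -0.5] op 0.0117 ff 49.999451637268066
 shift units(tool xyz) [16.07  2.83 -6.03]  turn about tool z deg 31.96827735126689 units 6.393655470253378
```

Call:
{"name": "move_arm", "arguments": {"increments": [0,0,-0.4,0,0,0,1,0,0,-0.7,0,0,0,1,0,0,-1,0,0,0,1,0,0,-1,0,0,0,1,0,0,-1,0,0,0,1,0,0,-1,0,0,0,1,0,0,-0.8,0,0,0,1,0,0,-0.4,0,0,0,1,0,0,0,0,0,0,1]}}

```text
t: 13.58
position: [0.5306, -0.2117, 0.1792]
tool_rot: [1.949, 2.46, 0.001]
ft_force: [0.3, -1.0, -2.4]
opening: 0.0119
finger_force: 50.0
```

Call:
{"name": "move_arm", "arguments": {"increments": [0.4,0.07,0,0,0,0,1,0.8,0.14,0,0,0,0,1,0.8,0.14,0,0,0,0,1,0.8,0.14,0,0,0,0,1,0.8,0.14,0,0,0,0,1,0.8,0.14,0,0,0,0,1,0.8,0.14,0,0,0,0,1,0.8,0.14,0,0,0,0,1,0.8,0.14,0,0,0,0,1,0.8,0.14,0,0,0,0,1]}}

```text
t: 14.42
position: [0.5172, -0.017, 0.1751]
tool_rot: [-1.949, -2.461, 0.002]
ft_force: [0.7, 0.8, -1.4]
opening: 0.0114
finger_force: 50.0
```

Call:
{"name": "move_arm", "arguments": {"increments": [0.8,0.14,0,0,0,0,1,0.8,0.14,0,0,0,0,1,0.8,0.14,0,0,0,0,1,0.8,0.14,0,0,0,0,1,0.8,0.14,0,0,0,0,1,0.8,0.14,0,0,0,0,1,0.8,0.14,0,0,0,0,1,0.8,0.14,0,0,0,0,1,0.8,0.14,0,0,0,0,1,0.8,0.14,0,0,0,0,1]}}

```text
t: 15.25
position: [0.5053, 0.1852, 0.1751]
tool_rot: [-1.949, -2.462, 0.003]
ft_force: [0.7, 0.3, -1.6]
opening: 0.0114
finger_force: 50.0
```

Call:
{"name": "move_arm", "arguments": {"increments": [0.4,0.1,0,0,0,0.4,1,0,0,0,0,0,0.8,1,0,0,0,0,0,0.8,1,0,0,0,0,0,0.8,1,0,0,0,0,0,0.8,1,0,0,0,0,0,0.8,1,0,0,0,0,0,0.8,1,0,0,0,0,0,0.8,1,0,0,0,0,0,0.4,1,0,0,0,0,0,0,1]}}

```text
t: 16.08
position: [0.5057, 0.1945, 0.1751]
tool_rot: [-2.554, -1.827, 0.004]
ft_force: [0.3, 0.1, -2.3]
opening: 0.0115
finger_force: 50.0
```

Run:
```python
from h import *
goto([.5067,.196,.12],-18.75)
t=manip.capture("top")[:,:,::-1];s=manip.capture("side")[:,:,::-1]
cv2.imwrite("pics/t2.png",t);cv2.imwrite("pics/s2.png",s)
f=lambda a,k:cv2.resize(a,None,fx=k,fy=k,interpolation=cv2.INTER_CUBIC)
o=np.zeros((480,800,3),np.uint8);o[:,:400]=f(t[160:280,200:300],4);o[:,400:]=f(s[100:220,250:350],4)
cv2.imwrite("pics/d.png",o)
```

```text
t 16.08 pos [0.5057 0.1945 0.1751] closing yaw -18.8 tilt z [-0.003 -0.001 -1.   ] q7 -0.99 ft [ 0.3  0.1 -2.3] op 0.0115 ff 49.99951243400574
 shift units(tool xyz) [0.07 0.03 2.21]  turn about tool z deg -0.09698367067076674 units -0.019396734134153347
```

View pics/d.png

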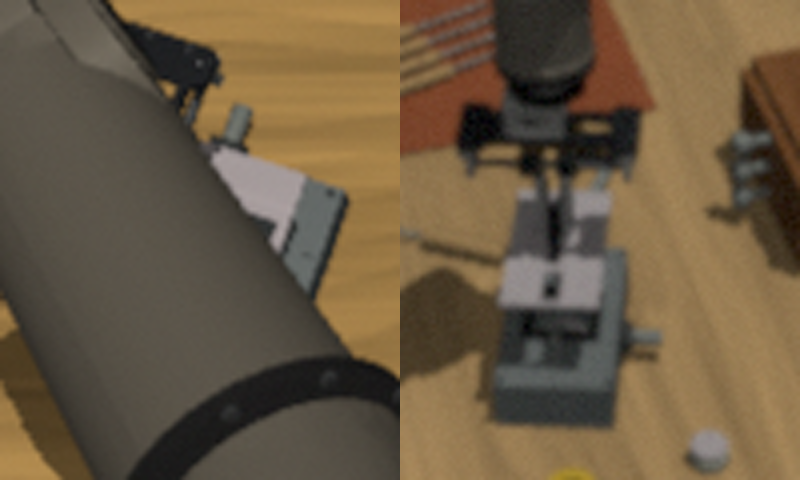

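Run:
```python
from h import *
s=cv2.imread("pics/s2.png")
C=lambda x,y:(250+(x-400)/4-.375,100+y/4-.375)
hsv=cv2.cvtColor(s,cv2.COLOR_BGR2HSV)
m=((hsv[...,1]<60)&(hsv[...,2]>125)).astype(np.uint8);m[:145]=0;m[178:]=0;m[:,:272]=0;m[:,304:]=0
pts=np.argwhere(m)[:,::-1].astype(np.int32);h=cv2.convexHull(pts);q=cv2.approxPolyN(h,4).reshape(-1,2);print(q)
P=np.array([plane("side",p,.16) for p in q]);print(P.round(4),P.mean(0),[np.linalg.norm(P[i]-P[i-1]).round(4) for i in range(4)])
pos=manip.sense()['position'];u=np.array([np.cos(np.radians(71.2)),np.sin(np.radians(71.2))]);v=np.array([u[1],-u[0]])
for name,x,y in[("panel FL",-.05,-.09),("FR",.05,-.09),("BR",.05,.09),("BL",-.05,.09),("slot-",0,-.06)]:
    pp=[*(pos[:2]+u*y+v*x),.160];i=proj("side",pp);print(name,((i-[250,100]+.375)*4+[400,0]).round(1))
c=np.array([.5067,.196])
for name,x,y,z in[("rim FL",-.062,-.11,.06),("rim FR",.062,-.11,.06),("rim BR",.062,.11,.06)]:
    i=proj("side",[*(c+u*y+v*x),z]);print(name,((i-[250,100]+.375)*4+[400,0]).round(1))
print(plane("side",C(550,286),.16),"slot TCP-based",pos[:2]-.06*u)
```

```text
[[299 175]
 [274 175]
 [280 147]
 [303 147]]
[[0.5259 0.0987 0.16  ]
 [0.4298 0.1266 0.16  ]
 [0.491  0.2905 0.16  ]
 [0.5849 0.263  0.16  ]] [0.50789841 0.19470434 0.16      ] [np.float64(0.1746), np.float64(0.1), np.float64(0.175), np.float64(0.0978)]
panel FL [497.6 302.3]
FR [597.4 305.4]
BR [611.1 189.6]
BL [517.4 187. ]
slot- [550.4 283.6]
rim FL [491.3 385.3]
rim FR [611.2 389.3]
rim BR [626.3 247.6]
[0.48551614 0.13424936 0.16      ] slot TCP-based [0.48672686 0.13767084]
```

Call:
{"name": "move_arm", "arguments": {"increments": [0.07,0.03,0.4,0,0,0,1,0,0,0.8,0,0,0,1,0,0,0.6,0,0,0,1,0,0,0.4,0,0,0,1,0,0,0,0,0,0,1,0,0,0,0,0,0,1]}}

```text
t: 16.68
position: [0.508, 0.1958, 0.1213]
tool_rot: [-2.553, -1.83, 0.002]
ft_force: [0.8, 0.0, -2.4]
opening: 0.0114
finger_force: 50.0
```

Run:
```python
from h import *
goto([.5067,.196,.10],-18.75)
s=manip.capture("side")[:,:,::-1];cv2.imwrite("pics/s3.png",s)
cv2.imwrite("pics/e.png",cv2.resize(s[145:215,260:330],None,fx=8,fy=8,interpolation=cv2.INTER_CUBIC))
```

```text
t 16.68 pos [0.508  0.1958 0.1213] closing yaw -18.7 tilt z [-0.001  0.    -1.   ] q7 -1.04 ft [ 0.8  0.  -2.4] op 0.0114 ff 49.99910116195679
 shift units(tool xyz) [-0.01 -0.05  0.85]  turn about tool z deg 0.0074303566475180105 units 0.0014860713295036022
```

View pics/e.png

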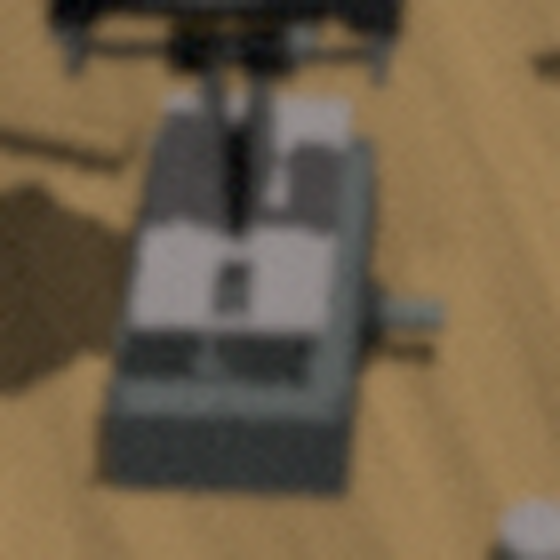

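Run:
```python
from h import *
u=np.array([.322,.947]);v=np.array([u[1],-u[0]])
f=lambda P:((np.array(proj("side",P))-[260,145]+.4375)*8).round(0)
c=np.array([.5067,.196]);w=c-.06*u
for z in(.06,.067,.08,.094):print("wing2",z,f([*w,z]))
for x,y in[(-.062,-.11),(.062,-.11),(.062,.11)]:print("rim",f([*(c+u*y+v*x),.06]))
p=manip.sense()['position'][:2];
for x,y in[(-.05,-.09),(.05,-.09),(.05,.09),(-.05,.09),(0,-.06)]:print("panel",f([*(p+u*y+v*x),.106]))
```

```text
wing2 0.06 [232. 347.]
wing2 0.067 [231. 337.]
wing2 0.08 [230. 320.]
wing2 0.094 [229. 300.]
rim [103. 411.]
rim [343. 419.]
rim [373. 136.]
panel [128. 320.]
panel [323. 326.]
panel [349.  95.]
panel [166.  89.]
panel [231. 283.]
```

Call:
{"name": "move_arm", "arguments": {"increments": [0,-0.04,0.3,0,0,0,1,0,0,0.3,0,0,0,1,0,0,0.3,0,0,0,1,0,0,0.1,0,0,0,1,0,0,0,0,0,0,1]}}

```text
t: 17.15
position: [0.5069, 0.1958, 0.0959]
tool_rot: [-2.554, -1.829, 0.002]
ft_force: [-0.6, -0.1, -2.1]
opening: 0.0114
finger_force: 50.0
```

Call:
{"name": "move_arm", "arguments": {"increments": [0,0,0.25,0,0,0,1,0,0,0.2,0,0,0,1,0,0,0.1,0,0,0,1,0,0,0,0,0,0,1]}}

```text
t: 17.48
position: [0.5073, 0.1959, 0.0826]
tool_rot: [-2.554, -1.829, 0.001]
ft_force: [-0.5, -1.6, 1.9]
opening: 0.0117
finger_force: 50.0
```

Call:
{"name": "move_arm", "arguments": {"increments": [0,0,0.1,0,0,0,1,0,0,0.1,0,0,0,1,0,0,0,0,0,0,1,0,0,0,0,0,0,1]}}

```text
t: 17.82
position: [0.5075, 0.1962, 0.0788]
tool_rot: [2.554, 1.829, 0.001]
ft_force: [-6.7, -2.6, 15.7]
opening: 0.0117
finger_force: 50.0
```

Call:
{"name": "move_arm", "arguments": {"increments": [0,-0.02,0.08,0,0,0,1,0,0,0,0,0,0,1,0,0,0,0,0,0,1,0,0,0,0,0,0,1,0,0,0,0,0,0,1,0,0,0,0,0,0,1]}}

```text
t: 18.32
position: [0.5077, 0.1966, 0.0784]
tool_rot: [2.553, 1.828, 0.003]
ft_force: [-13.6, -7.1, 45.1]
opening: 0.0116
finger_force: 50.0
```

Run:
```python
from h import *
goto([.5067,.196,.079],-18.75);print(manip.sense()['ft_torque'])
s=manip.capture("side")[:,:,::-1]
cv2.imwrite("pics/g.png",cv2.resize(s[145:215,260:330],None,fx=8,fy=8,interpolation=cv2.INTER_CUBIC))
```

```text
t 18.32 pos [0.5077 0.1966 0.0784] closing yaw -18.8 tilt z [ 0.002 -0.    -1.   ] q7 -1.08 ft [-13.6  -7.1  45.1] op 0.0116 ff 50.014894008636475
 shift units(tool xyz) [-0.03 -0.03 -0.02]  turn about tool z deg -0.038809902319314915 units -0.007761980463862983
[-1.62308139  3.08878027  0.03528053]
```

View pics/g.png

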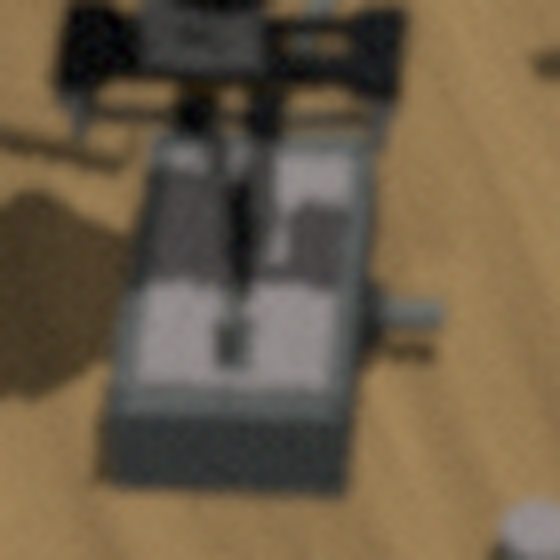

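The panel sits flat, evenly inside the rim edges, with the wing visible through the slot at (233,345). At 45 N it is on the rigid rim, so I'll ease off a little and keep it pressed.

Call:
{"name": "move_arm", "arguments": {"increments": [0,0,-0.04,0,0,0,1,0,0,0,0,0,0,1,0,0,0,0,0,0,1,0,0,0,0,0,0,1,0,0,0,0,0,0,1,0,0,0,0,0,0,1]}}

```text
t: 18.87
position: [0.5076, 0.1965, 0.0785]
tool_rot: [2.554, 1.828, 0.003]
ft_force: [-6.5, -4.0, 25.2]
opening: 0.0116
finger_force: 50.0
```

```bash
python3 -c "
from cell import manip
print(manip.job_done())"
```

```text
the job is handed in; nothing more can be done
None
```

I turned the crosswise wing into line, fitted the panel over both wings and handed the job in at about 19 s with it still held pressed on the rim at about 25 N; no verdict was returned.

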